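# Put the pressing weights back on their own bonding jigs

## Task

The three pressing weights stand on the wrong bonding jigs: move them so that each jig's cover is pressed by the weight of its own length, square along the cover with its ends flush and standing flat between the guides. Set them down gently, since the covers are freshly bonded, and never on the bench, where the soles would pick up grit: the empty cork rest is there to park one on the way. Leave the scanner, the tape roll and the tweezers where they lie.

Things in the scene. Friction and masses are not known exactly. Their poses are not given: they have to be found in the camera images.
- weight_short_mid (a point): centre (32 mm above the underside) of the short pressing weight: steel bar 46 mm long, 26 wide, 18 high, rubber sole; in its middle an upright black grip, 30 mm along the bar, 14 mm across it, from 18 to 64 mm above the underside. x along the bar, y across, z up. Take the grip across its 14 mm, fingertips clear of the bar. About 170 g
- weight_medium_mid (a point): centre (32 mm above the underside) of the medium pressing weight: steel bar 74 mm long, 26 wide, 18 high, rubber sole; in its middle an upright black grip, 30 mm along the bar, 14 mm across it, from 18 to 64 mm above the underside. x along the bar, y across, z up. Take the grip across its 14 mm, fingertips clear of the bar. About 260 g
- weight_long_mid (a point): centre (32 mm above the underside) of the long pressing weight: steel bar 104 mm long, 26 wide, 18 high, rubber sole; in its middle an upright black grip, 30 mm along the bar, 14 mm across it, from 18 to 64 mm above the underside. x along the bar, y across, z up. Take the grip across its 14 mm, fingertips clear of the bar. About 350 g
- jig_short: the short bonding jig, fixed: blue base 80 x 66 mm with a black moulded cover 46 x 30 mm; its top, where a weight stands, is 24 mm above the origin. Origin under its middle at bench height; x along the cover, y across, z up. Mid-way along, a cream guide 26 mm long on either side, 39 mm high, inner faces 34 mm apart (4 mm play each side of a weight), flared at the top; ends open, so any weight fits
- jig_medium: the medium bonding jig, fixed: blue base 108 x 66 mm with a black moulded cover 74 x 30 mm; its top, where a weight stands, is 24 mm above the origin. Origin under its middle at bench height; x along the cover, y across, z up. Mid-way along, a cream guide 26 mm long on either side, 39 mm high, inner faces 34 mm apart (4 mm play each side of a weight), flared at the top; ends open, so any weight fits
- jig_long: the long bonding jig, fixed: blue base 138 x 66 mm with a black moulded cover 104 x 30 mm; its top, where a weight stands, is 24 mm above the origin. Origin under its middle at bench height; x along the cover, y across, z up. Mid-way along, a cream guide 26 mm long on either side, 39 mm high, inner faces 34 mm apart (4 mm play each side of a weight), flared at the top; ends open, so any weight fits
- rest: the weight rest, fixed to the bench, empty at the start: the same blue base, 100 x 66 mm, with the same pair of guides, but with a tan cork strip 80 x 28 mm in place of a black cover; a place to park one weight. Origin under its middle at bench height; x along the strip, y across it, z up; cork top 24 mm above the origin
- scanner: bystander: dark grey hand scanner lying on its side, 113 x 102 x 36 mm, origin under its middle
- tape_roll: bystander: black roll of tape lying flat, 64 mm across, 19 mm high, origin under its middle
- tweezers: bystander: steel tweezers lying flat, 124 x 14 x 9 mm, long side along their y, origin under their middle
There are look-alikes about, which are no part of the job. Leave any green look-alike of the part that bears weight_medium_mid alone.

How it is judged:
By the outcome, as a careful person would: the job done as asked, in the order asked, and still so for the second after the job is handed in, with the robot touching nothing.
It also fails if it takes over 125 s, if anything falls off the work surface, if the arm or the gripper's body presses on something with over 40 N, if the wrist force passes 120 N, or if a joint passes its speed limit or range.

## Robot

A 7-joint arm with a two-finger parallel gripper is mounted at the origin on a cart in front of the work surface, level with it; the furniture and walls round the work are solid. World frame = base frame: x ahead of the robot, y to its left, z up, the work surface at z = 0. Lengths are in m, angles in rad, forces in N, time in s.
With the tool pointing down it reaches from about 0.4 to 0.85 m from the base axis. Payload 4.4 kg.
Tool frame: the origin (TCP) lies midway between the tips of the shut fingers; the grasp point (between the pads) lies 19 mm behind it; y points along the fingers, x is the direction in which the jaws open and shut, and the axes are right-handed (so a half turn about y gives the same grasp; the last joint's range is limited). The gripper opens to 94 mm and grips with 3 to 60 N. Pads are 16 mm wide; open, the fingers measure 119 mm over their backs; the gripper's body (75 mm by 177 mm) begins 78 mm behind the grasp point.
Start: joints at [-0.066, 0.628, 0.038, 1.517, -0.027, 0.996, -0.02], TCP at [0.65, 0, 0.183] pointing down, gripper open.
Joint ranges: [-3.06, 3.06], [-0.37, 2.12], [-1.25, 1.32], [0.18, 2.47], [-1.1, 4.24], [0.23, 1.98], [-2.94, 2.94]. Speed limits (rad/s): [2.57, 2.57, 3.14, 3.14, 3.14, 3.14, 3.14].

## Interface

Orientations are given as a unit quaternion [w, x, y, z].
In Python, from cell import move_ptp, move_l, set_joints, set_gripper, dwell, inverse_kinematics, camera, camera_info, MotionError, close_job, get_clock, get_q, get_qd, get_joint_torque, get_tool_pos, get_tool_rot, get_contact_force, get_wrist_torque, get_width gives the robot as it stands. Calls block until the motion is done:
- move_ptp(position, orientation): joint-space move of the TCP to a pose.
- move_l(position, attitude=None, max_speed=0.15): straight line of the TCP; attitude=None keeps the orientation; max_speed is the mean speed in m/s.
- set_joints(angles): joint-space move.
- set_gripper(opening, squeeze=None): opening from 0.0 (shut) to 1.0 (fully open); squeeze is the grip in N (None keeps the last); returns when the fingers have stopped.
- dwell(seconds).
- inverse_kinematics(position, orientation): joint angles nearest the present ones, or None.
- camera(name): name is "scene" or "side" or "wrist"; returns the picture (480x640x3 uint8, blue, green, red); there is no depth.
- camera_info(name): a dict with "intrinsics" (3x3 intrinsics, pixels), "origin" and "attitude" of the camera in the world. Camera axes: x right, y down, z forward; pixel columns grow to the right and rows downward; lengths in m; the calibration is good to about 2 mm. A picture is of the moment at which its call begins: read the wrist's pose just before it. camera_info takes no time and is no camera call; for the wrist camera it gives the pose at the moment of the call.
A pose or a line that the arm cannot do raises MotionError and nothing moves.
- close_job(): hands the job in, once; it reports no verdict.
Readings, each from a call of its own:
- get_clock(): time.
- get_q(): joint angles.
- get_qd(): joint speeds.
- get_joint_torque(): joint torques, N m.
- get_tool_pos(): TCP position.
- get_tool_rot(): TCP orientation.
- get_contact_force(): force on the tool from outside, world axes, zero at the start.
- get_wrist_torque(): the same for the moment, N m.
- get_width(): opening from 0.0 (shut) to 1.0 (fully open).
Only numpy, scipy, OpenCV 4.12 (cv2) and the standard library are available. Lean on these libraries where they do the work, as an engineer would, in place of code of your own. Each camera call takes 0.05 s, during which the arm holds its last target.

## Working session

There is one attempt and no reset: what is moved stays moved. The work goes in short steps, each a Python script; the robot and the scene stay as the last script left them, time stands still between calls to the robot, and variables do not carry over. Pictures are saved under pics/ and viewed, and the job is handed in when it is done.

```bash
mkdir -p pics; ls
python3 - <<'E'
from cell import *
import cv2
for n in ["scene","side","wrist"]:
    i=camera_info(n); print(n,i)
    cv2.imwrite(f"pics/{n}0.png",camera(n))
print(get_clock(),get_tool_pos(),get_tool_rot(),get_width())
E
```

```text
pics
scene {'intrinsics': array([[457.7602095 ,   0.        , 321.03279198],
       [  0.        , 457.7602095 , 240.62224898],
       [  0.        ,   0.        ,   1.        ]]), 'origin': array([0.16540801, 0.55543733, 0.75814141]), 'attitude': array([ 0.12523523, -0.28370281,  0.88015858, -0.35937407])}
side {'intrinsics': array([[511.83165477,   0.        , 325.35858272],
       [  0.        , 511.83165477, 239.30531543],
       [  0.        ,   0.        ,   1.        ]]), 'origin': array([ 0.13994526, -0.75789001,  0.63303855]), 'attitude': array([-0.45600696,  0.8491786 , -0.23309794,  0.12891358])}
wrist {'intrinsics': array([[378.44943778,   0.        , 316.7359715 ],
       [  0.        , 378.44943778, 246.51396393],
       [  0.        ,   0.        ,   1.        ]]), 'origin': array([0.65008599, 0.07772909, 0.38360959]), 'attitude': array([ 1.34601089e-01,  9.90899826e-01,  7.08075257e-05, -2.77703121e-04])}
0.15 [6.49494175e-01 5.48332433e-05 1.82588294e-01] [ 7.07107031e-01 -7.07106184e-01  4.91097630e-04  5.00397671e-04] 0.9994071392037593
```

View pics/scene0.png

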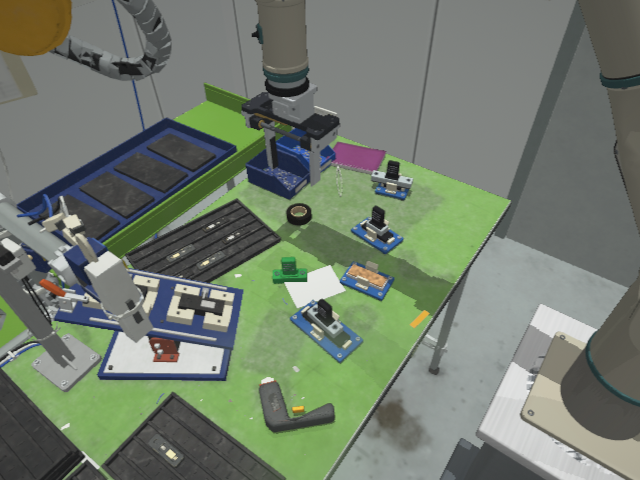

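View pics/side0.png

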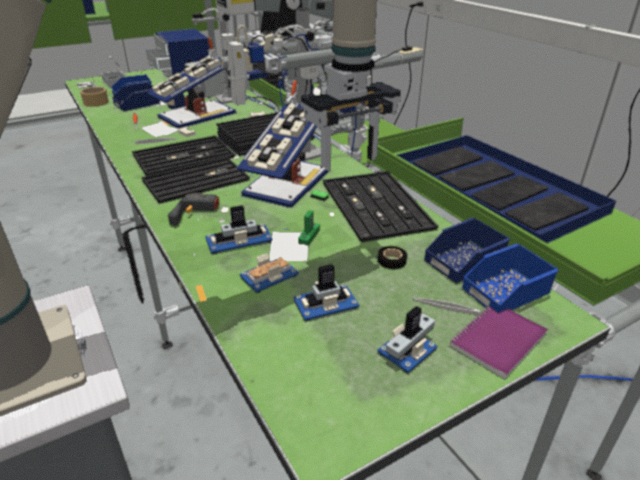

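View pics/wrist0.png

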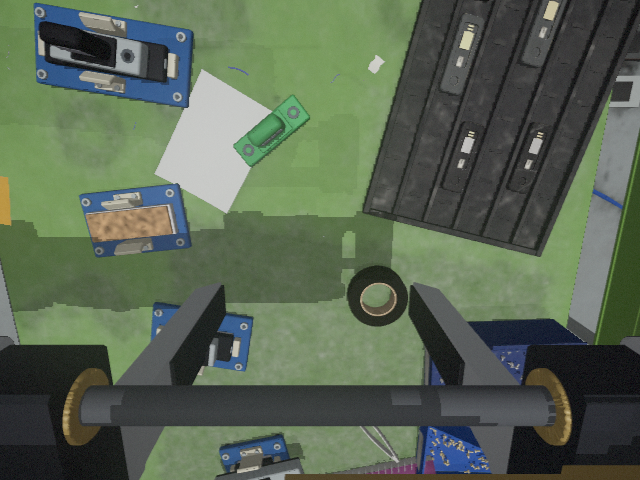

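The scene picture shows, from the near left: the long jig (~325,328), the cork rest (368,278), the medium jig (378,230) and the short jig (392,182). The green look-alike is at (290,270). I'll take wrist views closer to the parts.

```bash
cat > h.py <<'E'
from cell import *
import cv2, numpy as np
from scipy.spatial.transform import Rotation as R
def rot(q): return R.from_quat([q[1],q[2],q[3],q[0]]).as_matrix()
def quat(m):
    q=R.from_matrix(m).as_quat(); return [q[3],q[0],q[1],q[2]]
def ray(info,uv,z):
    K=info["intrinsics"]; d=rot(info["attitude"])@np.linalg.inv(K)@np.array([uv[0],uv[1],1.])
    o=np.asarray(info["origin"]); return o+d*(z-o[2])/d[2]
def proj(info,P):
    p=rot(info["attitude"]).T@(np.asarray(P)-info["origin"]); p=info["intrinsics"]@p; return p[:2]/p[2]
# tool down: z tool?  start attitude
Q0=[0.7071068,-0.7071068,0,0]
def down(yaw):  # tool x (jaw) axis at yaw from world x
    m=rot(Q0); return quat(R.from_euler('z',yaw).as_matrix()@m)
def snap(name,cam="wrist"):
    import json
    i=camera_info(cam); im=camera(cam); cv2.imwrite(f"pics/{name}.png",im)
    json.dump({k:np.asarray(v).tolist() for k,v in i.items()},open(f"pics/{name}.json","w")); return i,im
def load(name):
    import json
    return {k:np.array(v) for k,v in json.load(open(f"pics/{name}.json")).items()}, cv2.imread(f"pics/{name}.png")
E
python3 - <<'E'
from h import *
print(rot(Q0), rot(get_tool_rot()))
s=cv2.imread("pics/side0.png"); cv2.imwrite("pics/sidec.png",cv2.resize(s[180:380,180:450],None,fx=2.9,fy=2.9,interpolation=cv2.INTER_CUBIC))
for p in [(0.5,0.0,0.27),(0.5,-0.3,0.27)]:
    print(p, inverse_kinematics(p,Q0))
i=camera_info("wrist")
for n,uv in dict(long=(114,54),rest=(136,220),med=(203,337),short=(255,455)).items(): print(n,ray(i,uv,0.01))
E
```

```text
[[ 1. -0.  0.]
 [ 0.  0.  1.]
 [-0. -1.  0.]] [[ 9.99999017e-01 -1.40218576e-03 -1.31514015e-05]
 [ 1.31530798e-05  1.18775439e-06  1.00000000e+00]
 [-1.40218575e-03 -9.99999017e-01  1.20619628e-06]]
(0.5, 0.0, 0.27) [-0.08784696  0.31552798  0.04261945  1.80634552 -0.01551658  1.02004074
 -0.03920837]
(0.5, -0.3, 0.27) [ 0.45476743  0.44703753  0.0572493   1.59386579 -0.02773728  1.10148337
  0.51894887]
long [0.46788876 0.15370567 0.01      ]
rest [0.46832551 0.00192028 0.01      ]
med [ 0.52521848 -0.12875813  0.01      ]
short [ 0.57539659 -0.28726909  0.01      ]
```

View pics/sidec.png

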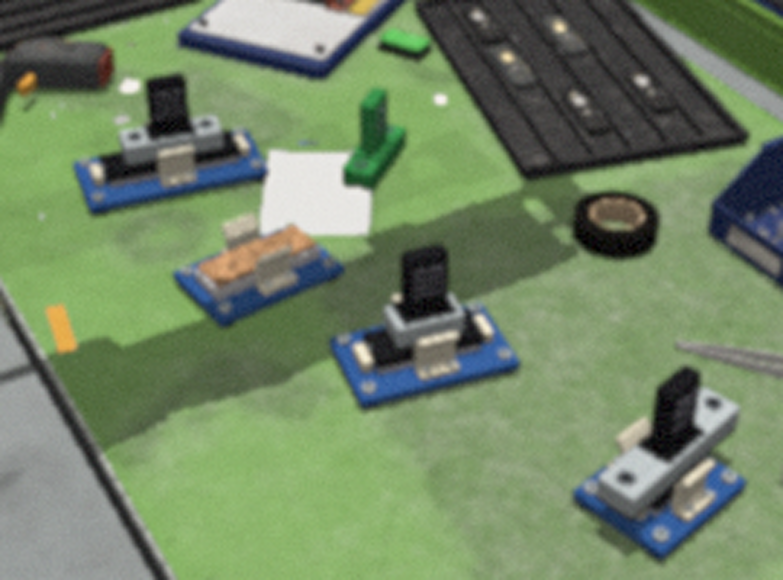

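Run:
```python
from h import *
for n,p in dict(A=(0.49,0.02,0.25),B=(0.55,-0.19,0.25),C=(0.575,-0.37,0.25)).items():
    move_ptp(p,Q0); dwell(0.2); i,im=snap(n)
    print(n,get_clock(),get_tool_pos())
```

```text
A 1.1333 [0.49075245 0.01982526 0.24915379]
B 2.2583 [ 0.55027549 -0.18816227  0.2502351 ]
C 3.2667 [ 0.57584597 -0.36786296  0.25049514]
```

View pics/A.png

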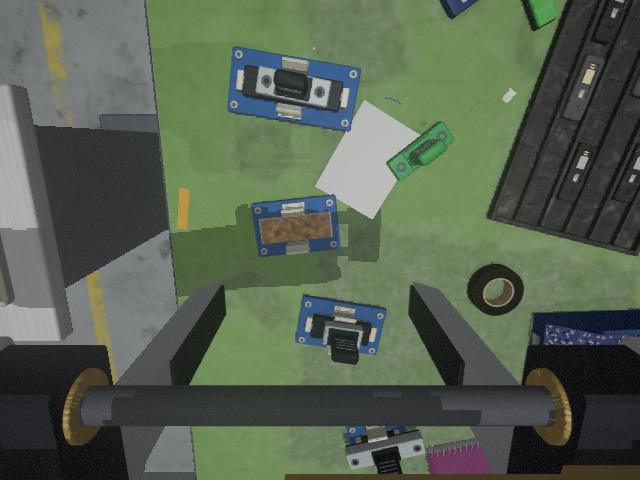

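View pics/B.png

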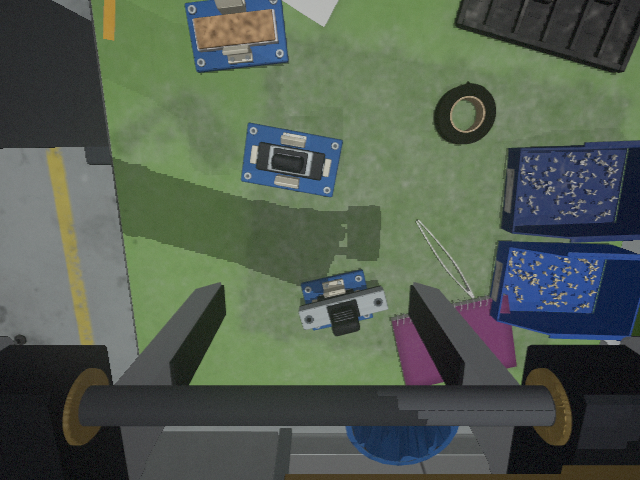

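View pics/C.png

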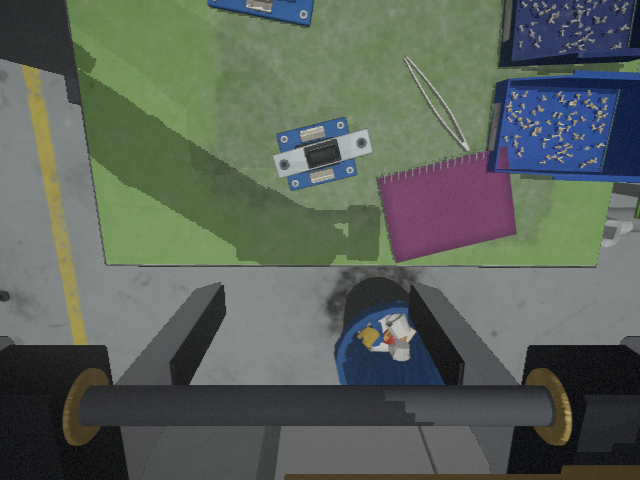

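Weight_medium is on the long jig at A(291,87), weight_short is on the medium jig at B(290,160), and weight_long is on the short jig at C(323,153). The rest is empty at A(296,227). Next I'll measure them with colour masks.

```bash
cat > meas.py <<'E'
from h import *
def mask_blue(im):
    h=cv2.cvtColor(im,cv2.COLOR_BGR2HSV); return cv2.inRange(h,(100,110,50),(125,255,255))
def base(name,roi,z):
    i,im=load(name); m=mask_blue(im); k=np.zeros_like(m); x0,y0,x1,y1=roi; k[y0:y1,x0:x1]=m[y0:y1,x0:x1]
    k=cv2.morphologyEx(k,cv2.MORPH_OPEN,np.ones((3,3)))
    c=np.vstack([c for c in cv2.findContours(k,cv2.RETR_EXTERNAL,cv2.CHAIN_APPROX_NONE)[0] if cv2.contourArea(c)>15])[:,0,:]
    return rectfit(i,c,z)
def rectfit(i,c,z):
    P=np.array([ray(i,p,z)[:2] for p in c.astype(float)],np.float32)
    (cx,cy),(w,h),a=cv2.minAreaRect(P*1000)
    if w<h: w,h,a=h,w,a+90
    a=(a+90)%180-90
    return np.round([cx,cy,w,h,a],1)
def grey(name,roi,z):
    i,im=load(name); h=cv2.cvtColor(im,cv2.COLOR_BGR2HSV); m=cv2.inRange(h,(0,0,100),(180,45,215))
    k=np.zeros_like(m); x0,y0,x1,y1=roi; k[y0:y1,x0:x1]=m[y0:y1,x0:x1]
    k=cv2.morphologyEx(k,cv2.MORPH_OPEN,np.ones((3,3)))
    return i,im,k
E
python3 - <<'E'
from meas import *
for z in (0.005,0.010,.015):
    print(z,"long",base("A",(215,35,375,140),z),"rest",base("A",(240,185,350,265),z),
     "med",base("B",(230,110,352,205),z),"short",base("C",(260,100,380,200),z))
ims=[]
for n,r in dict(A=(225,40,365,135),B=(235,115,350,202),C=(262,105,382,200)).items():
    im=load(n)[1][r[1]:r[3],r[0]:r[2]]; im=cv2.resize(im,(560,int(560*im.shape[0]/im.shape[1])),interpolation=cv2.INTER_NEAREST); cv2.imwrite(f"pics/crop{n}.png",im)
E
```

```text
0.005 long [465.6 152.5 138.3  66.   -9.1] rest [ 4.667e+02 -1.000e-01  9.970e+01  6.610e+01  6.300e+00] med [ 521.3 -130.6  108.    65.9  -10. ] short [ 577.2 -303.2   79.5   65.9   13.6]
0.01 long [465.9 151.9 136.8  65.3  -9.1] rest [467.    1.   98.6  65.3   6.3] med [ 521.6 -130.4  106.8   65.2  -10. ] short [ 577.1 -303.    78.7   65.1   13.6]
0.015 long [466.2 151.2 135.2  64.5  -9.1] rest [467.2   2.1  97.5  64.6   6.3] med [ 521.9 -130.1  105.6   64.5  -10. ] short [ 577.1 -302.9   77.8   64.4   13.6]
```

View pics/cropA.png

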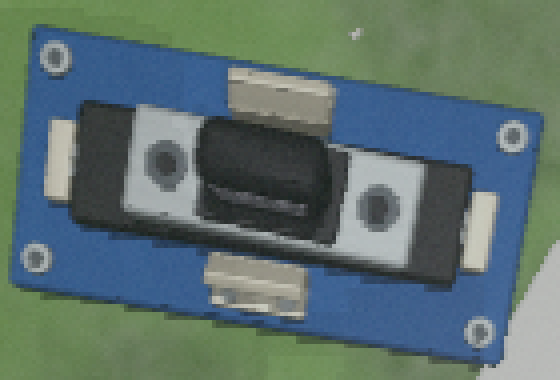

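View pics/cropB.png

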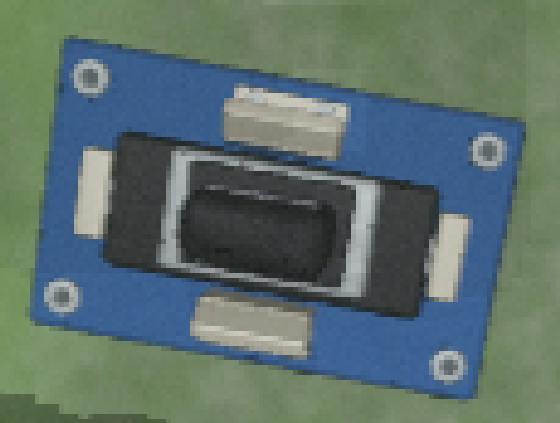

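View pics/cropC.png

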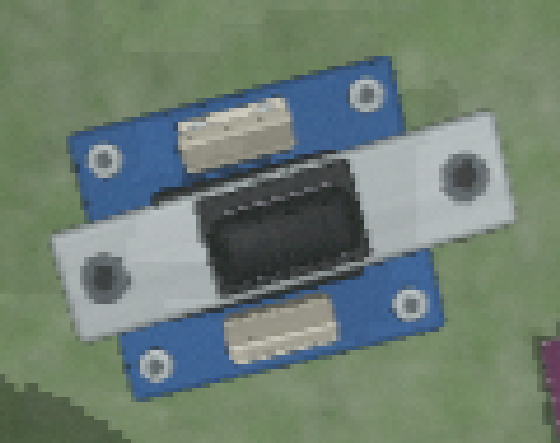

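Base sizes match the given ones to within 0.5 mm at z≈5 mm. Next are the weight bars, whose tops are at z=42 mm.

Run:
```python
from meas import *
for n,name,roi in [("medium","A",(250,62,338,112)),("short","B",(262,142,318,180)),("long","C",(268,122,378,182))]:
    i,im=load(name); g=im.astype(int); 
    # steel: bluish-neutral bright: B>=R
    m=((g.min(2)>115)&(g[:,:,0]>=g[:,:,2]-1)).astype(np.uint8)*255
    k=np.zeros_like(m); x0,y0,x1,y1=roi; k[y0:y1,x0:x1]=m[y0:y1,x0:x1]
    cs=[c for c in cv2.findContours(k,cv2.RETR_EXTERNAL,cv2.CHAIN_APPROX_NONE)[0] if cv2.contourArea(c)>8]
    print(n,[cv2.contourArea(c) for c in cs],rectfit(i,np.vstack(cs)[:,0],0.042))
    o=im.copy(); cv2.drawContours(o,cs,-1,(0,0,255),1); cv2.imwrite(f"pics/w_{n}.png",cv2.resize(o[y0:y1,x0:x1],None,fx=5,fy=5,interpolation=cv2.INTER_NEAREST))
    # dark grip/cover for reference
a=[cv2.imread(f"pics/w_{n}.png") for n in("medium","short","long")]
H=sum(x.shape[0] for x in a); c=np.zeros((H,max(x.shape[1] for x in a),3),np.uint8); y=0
for x in a: c[y:y+x.shape[0],:x.shape[1]]=x; y+=x.shape[0]
cv2.imwrite("pics/w_all.png",cv2.resize(c,None,fx=0.8,fy=0.8))
```

```text
medium [889.0] [467.6 151.   72.8  25.  -11. ]
short [968.0] [ 522.2 -129.    45.    25.    -9.5]
long [30.0, 730.5, 30.0, 752.5, 31.5] [ 582.3 -297.   104.5   52.4    3.6]
```

View pics/w_all.png

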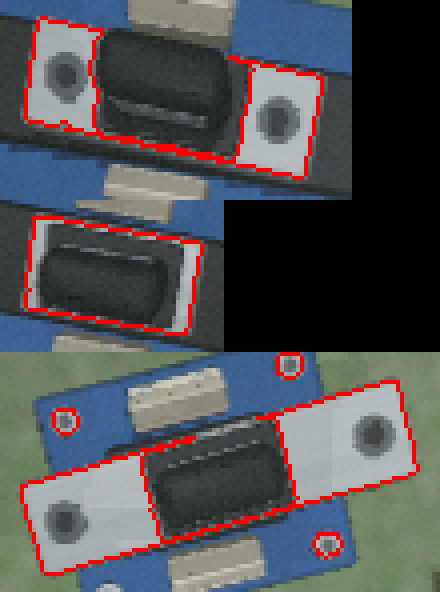

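Run:
```python
from meas import *
name="C"; x0,y0,x1,y1=(268,122,378,182); i,im=load(name); g=im.astype(int)
m=((g.min(2)>115)&(g[:,:,0]>=g[:,:,2]-1)).astype(np.uint8)*255
k=np.zeros_like(m); k[y0:y1,x0:x1]=m[y0:y1,x0:x1]
cs=[c for c in cv2.findContours(k,cv2.RETR_EXTERNAL,cv2.CHAIN_APPROX_NONE)[0] if cv2.contourArea(c)>100]
print(rectfit(i,np.vstack(cs)[:,0],0.042))
for s in (90,-90):
  for n,(x,y,a) in dict(long=(.4656,.1525,-9.1),rest=(.4667,0,6.3),med=(.5213,-.1306,-10),short=(.5772,-.3032,13.6)).items():
    for z in (.054,.17):
      q=inverse_kinematics((x,y,z),down(np.radians(a+s))); print(s,n,z,None if q is None else np.round(q,2))
```

```text
[ 582.5 -301.3  103.4   25.3   15.6]
90 long 0.054 [-0.24  0.61 -0.19  2.07  0.24  0.48  0.79]
90 long 0.17 [-0.17  0.43 -0.29  1.96  0.17  0.77  0.86]
90 rest 0.054 [ 0.09  0.6  -0.22  2.13  0.29  0.44  1.33]
90 rest 0.17 [ 0.17  0.4  -0.31  2.02  0.18  0.75  1.43]
90 med 0.054 [ 0.31  0.66 -0.17  1.94  0.2   0.55  1.4 ]
90 med 0.17 [ 0.34  0.49 -0.22  1.84  0.14  0.82  1.45]
90 short 0.054 [ 0.61  0.8  -0.3   1.61  0.3   0.78  1.99]
90 short 0.17 [ 0.63  0.66 -0.33  1.52  0.24  1.    2.05]
-90 long 0.054 [-0.67  0.65  0.44  2.08 -0.55  0.52 -1.55]
-90 long 0.17 [-0.72  0.46  0.5   1.98 -0.31  0.78 -1.78]
-90 rest 0.054 [-0.3   0.62  0.35  2.14 -0.47  0.46 -1.05]
-90 rest 0.17 [-0.4   0.42  0.47  2.03 -0.28  0.74 -1.22]
-90 med 0.054 [-0.1   0.7   0.45  1.96 -0.52  0.6  -1.05]
-90 med 0.17 [-0.18  0.54  0.56  1.86 -0.37  0.85 -1.18]
-90 short 0.054 [ 0.22  0.82  0.39  1.63 -0.41  0.78 -0.54]
-90 short 0.17 [ 0.18  0.68  0.45  1.53 -0.33  1.   -0.61]
```

```bash
cat > pp.py <<'E'
from meas import *
HI=0.165; ZP=0.054
def lin(x,y,z,a,v=0.15): move_l([x,y,z],down(np.radians(a+90)),v)
def pick(x,y,a,opening=0.5):
    move_ptp([x,y,HI],down(np.radians(a+90))); set_gripper(opening)
    lin(x,y,0.10,a,.15); lin(x,y,ZP,a,.06); dwell(.2)
    f=get_contact_force(); p=get_tool_pos(); set_gripper(0.0,25); dwell(.2)
    z=get_tool_pos()[2]
    print("picked w",round(get_width()*94,1),"mm z",round(z,4),"xy err",np.round((p-[x,y,ZP])*1000,1),"f",np.round(f,1),np.round(get_contact_force(),1))
    lin(x,y,ZP+.02,a,.05); lin(x,y,HI,a,.15); dwell(.2)
    print("lift w",round(get_width()*94,1),"f",np.round(get_contact_force(),1),"t",get_clock())
    return z
def place(x,y,a,z):
    move_ptp([x,y,HI],down(np.radians(a+90))); dwell(.2)
    lin(x,y,z+.025,a,.12); lin(x,y,z+.004,a,.03); dwell(.3)
    p=get_tool_pos(); f0=get_contact_force(); print("above",np.round((p-[x,y,z])*1000,1),np.round(f0,2))
    zt=z+.004
    while zt>z-.003:
        zt-=.0004; lin(x,y,zt,a,.01); dwell(.08)
        f=get_contact_force()
        if f[2]-f0[2]>1.5: break
    print("contact at",round((zt-z)*1000,1),"z",round(get_tool_pos()[2]-z,4),"df",np.round(f-f0,2))
    set_gripper(0.45); dwell(.2)
    print("open",np.round(get_contact_force(),1),"t",get_clock())
    lin(x,y,z+.045,a,.08); lin(x,y,HI,a,.2)
E
python3 - <<'E'
from pp import *
z=pick(.5222,-.1290,-9.6)
open("z_s","w").write(str(z))
E
```

```text
picked w 13.9 mm z 0.054 xy err [ 0.3 -0.1  0.4] f [0.4 0.7 0.6] [0.5 0.2 0.5]
lift w 13.8 f [-0.4  0.  -2. ] t 9.175
```

Run:
```python
from pp import *
z=float(open("z_s").read()); place(.4667,-.0001,6.3,z)
z=pick(.4676,.1510,-10.8); open("z_m","w").write(str(z))
```

```text
above [ 0.1 -0.   4.1] [ 0.13  0.54 -1.43]
contact at -0.4 z -0.0001 df [-1.54 -0.83  6.61]
open [0.5 0.2 0.5] t 16.5083
picked w 13.6 mm z 0.054 xy err [0.3 0.1 0.3] f [-0.5  0.2  0.3] [-0.7  0.8  0.3]
lift w 13.7 f [ 0.6  0.8 -2.8] t 22.7083
```

```bash
sed -i 's/zt-=.0004/zt-=.0002 if zt<z+.0012 else .0006/' pp.py
python3 - <<'E'
from pp import *
z=float(open("z_m").read()); place(.5213,-.1306,-10,z)
z=pick(.5825,-.3013,15.4); place(.4656,.1525,-9.1,z)
z=float(open("z_s").read())
move_ptp((0.49,0.02,0.25),Q0); dwell(.3); snap("A2"); move_ptp((0.55,-0.19,0.25),Q0); dwell(.3); snap("B2"); move_ptp((0.575,-0.37,0.25),Q0); dwell(.3); snap("C2"); print(get_clock())
E
```

```text
above [ 0.1 -0.   4.1] [ 0.57  0.27 -2.62]
contact at -0.2 z -0.0 df [-1.4 -0.4  3.9]
open [-0.4  0.6  1.2] t 30.5333
picked w 13.5 mm z 0.054 xy err [ 0.3 -0.2  0.4] f [ 0.2 -1.3 -0.2] [0.2 0.3 0.6]
lift w 13.6 f [-0.5  0.9 -2. ] t 36.8417
above [ 0.1 -0.   4.1] [ 0.46 -0.3  -2.57]
contact at -0.2 z -0.0001 df [-1.89 -0.06  2.49]
open [-0.1  0.   0.1] t 45.2667
50.025
```

View pics/A2.png

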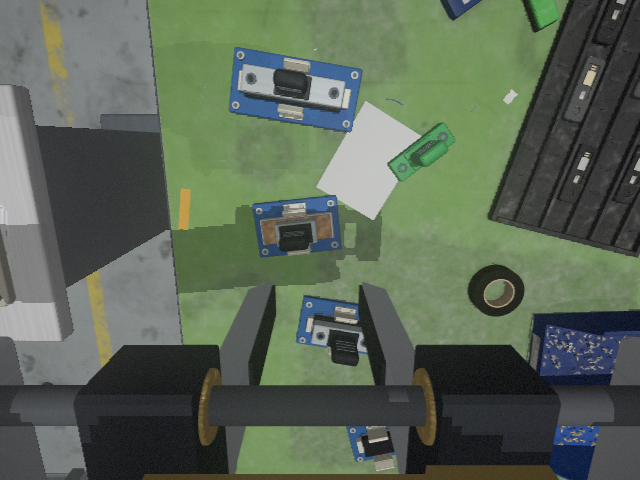

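View pics/B2.png

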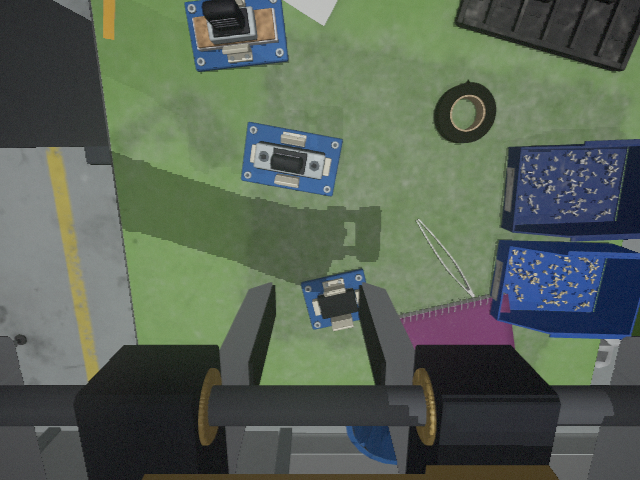

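View pics/C2.png

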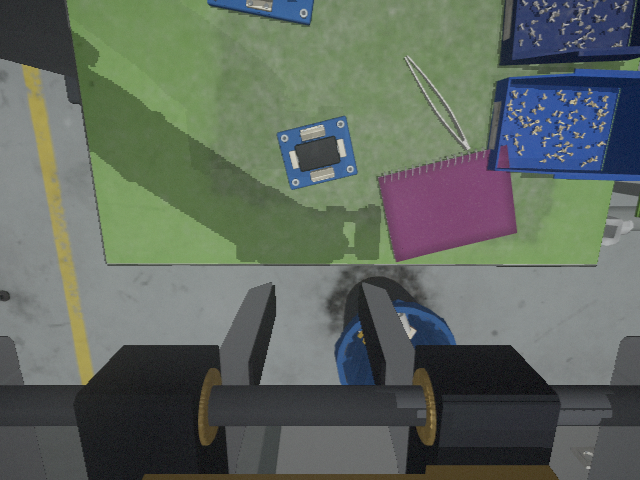

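The long weight now stands on the long jig at A2(291,88) and the medium on the medium jig at B2(290,160). The short jig's cover is bare at C2(317,152), and the short weight is on the rest. I'll measure the offsets in each jig's frame.

```bash
cat >> meas.py <<'E'
def bar(name,roi,z=.042,amin=40):
    x0,y0,x1,y1=roi; i,im=load(name); g=im.astype(int)
    m=((g.min(2)>115)&(g[:,:,0]>=g[:,:,2]-1)).astype(np.uint8)*255
    k=np.zeros_like(m); k[y0:y1,x0:x1]=m[y0:y1,x0:x1]
    cs=[c for c in cv2.findContours(k,cv2.RETR_EXTERNAL,cv2.CHAIN_APPROX_NONE)[0] if cv2.contourArea(c)>amin]
    o=im.copy(); cv2.drawContours(o,cs,-1,(0,0,255),1); cv2.imwrite(f"pics/bar_{name}.png",cv2.resize(o[y0-15:y1+15,x0-15:x1+15],None,fx=4,fy=4,interpolation=cv2.INTER_NEAREST))
    return rectfit(i,np.vstack(cs)[:,0],z)
def rel(b,w):
    d=w[:2]-b[:2]; a=np.radians(b[4]); return np.round([d@[np.cos(a),np.sin(a)],d@[-np.sin(a),np.cos(a)],w[4]-b[4]],1)
E
python3 - <<'E'
from meas import *
for n,im,rb,rw in [("long","A2",(215,35,375,140),(240,66,348,108)),("med","B2",(230,110,352,205),(256,142,326,180)),("short","C2",(260,100,380,200),None),("rest","A2",(240,185,350,265),None)]:
    b=base(im,rb,.005); print(n,b)
    if rw: w=bar(im,rw); print("  bar",w,rel(b,w))
a=[cv2.imread(f"pics/bar_{n}.png") for n in("A2","B2")]
c=np.zeros((a[0].shape[0]+a[1].shape[0],600,3),np.uint8)
c[:a[0].shape[0],:a[0].shape[1]]=a[0][:,:600]; c[a[0].shape[0]:,:a[1].shape[1]]=a[1][:,:600]
cv2.imwrite("pics/bars.png",c)
E
```

```text
long [465.5 152.5 138.1  66.   -9.1]
  bar [464.8 152.7 104.9  25.2  -9.1] [-0.7  0.1  0. ]
med [ 521.3 -130.6  107.9   65.9  -10.1]
  bar [ 522.9 -130.4   75.7   25.1  -10.1] [1.5 0.5 0. ]
short [ 577.  -303.2   79.9   65.9   13.5]
rest [ 4.666e+02 -1.000e-01  9.940e+01  6.610e+01  6.000e+00]
```

View pics/bars.png

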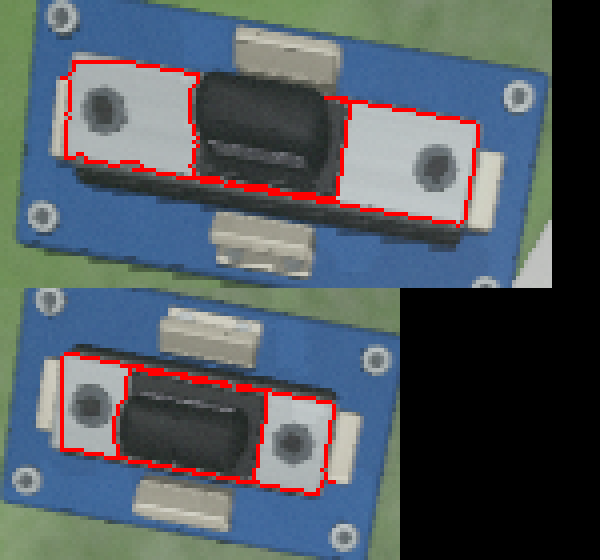

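The bars look square. The end contours merge with the cream blocks (lengths 1–3 mm over), so I'll cross-check with the bar's dark screw holes, which are symmetric about the middle, and with the wider zoom.

```bash
cat >> meas.py <<'E'
def holes(name,pts,z=.042,r=7):
    i,im=load(name); g=cv2.cvtColor(im,cv2.COLOR_BGR2GRAY).astype(float); P=[]
    for u,v in pts:
        p=np.array([u,v],float)
        for _ in range(4):
            yy,xx=np.mgrid[0:g.shape[0],0:g.shape[1]]; w=np.clip(140-g,0,None)*(np.hypot(xx-p[0],yy-p[1])<r)
            p=np.array([(w*xx).sum(),(w*yy).sum()])/w.sum()
        P.append(ray(i,p,z)[:2]*1000)
    d=P[1]-P[0]; c=(P[0]+P[1])/2
    return np.round([c[0],c[1],np.hypot(*d),0,np.degrees(np.arctan2(d[1],d[0]))],1)
E
python3 - <<'E'
from meas import *
# before/after comparison
for n,im,p,r in [("long C","C",[(284,164),(361,143)],6),("long A2","A2",[(250.5,78.5),(334,93)],6),("med A","A",[(266,81),(320,92)],6),("med B2","B2",[(263.8,156),(314,165.6)],5)]:
    print(n,holes(im,p,r=r))
ims=[]
for n,(x0,y0) in dict(A2=(222,42),B2=(232,112)).items():
    im=load(n)[1][y0:y0+92,x0:x0+140]; ims.append(cv2.resize(im,None,fx=5.6,fy=3.2*1.0,interpolation=cv2.INTER_CUBIC))
cv2.imwrite("pics/z2.png",np.vstack(ims))
E
```

```text
long C [ 582.5 -301.2   84.1    0.    15.6]
long A2 [465.6 152.6  84.1   0.   -9.2]
med A [467.6 151.2  54.1   0.  -11.2]
med B2 [ 521.3 -130.4   54.1    0.   -10.1]
```

View pics/z2.png

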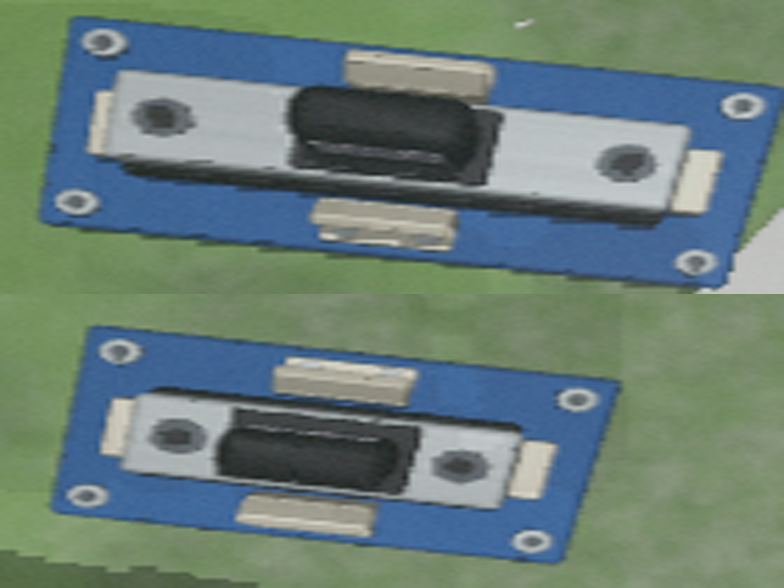

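Screw-hole checks put the long weight within 0.1 mm and 0.1° of its jig, and the medium within 0.2 mm and 0.1°. Next is the short weight.

Run:
```python
from pp import *
z=pick(.4667,-.0001,6.3); place(.5771,-.3032,13.55,z)
move_ptp((0.575,-0.37,0.25),Q0); dwell(.3); snap("C3"); 
b=base("C3",(260,100,380,200),.005); w=bar("C3",(285,128,352,180)); print(b,w,rel(b,w),get_clock())
snap("side3","side"); s=cv2.imread("pics/side3.png"); cv2.imwrite("pics/side3c.png",cv2.resize(s[180:380,180:450],None,fx=2.9,fy=2.9,interpolation=cv2.INTER_CUBIC))
```

```text
picked w 14.0 mm z 0.054 xy err [0.3 0.  0.3] f [ 0.6  0.1 -0.6] [-0.2  0.2  0.1]
lift w 13.5 f [-0.3 -0.1 -2.7] t 55.8417
above [ 0.1 -0.1  4.2] [ 0.79  0.83 -1.7 ]
contact at -0.2 z 0.0 df [-1.64 -0.11  2.67]
open [-0.3  0.2 -0.9] t 63.7833
[ 577.1 -303.1   79.6   65.8   13.6] [ 577.3 -303.2   45.2   25.1   13.7] [ 0.2 -0.1  0.1] 66.625
```

View pics/bar_C3.png

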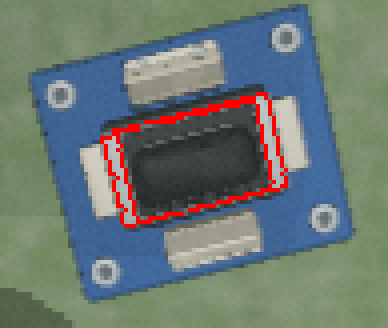

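View pics/side3c.png

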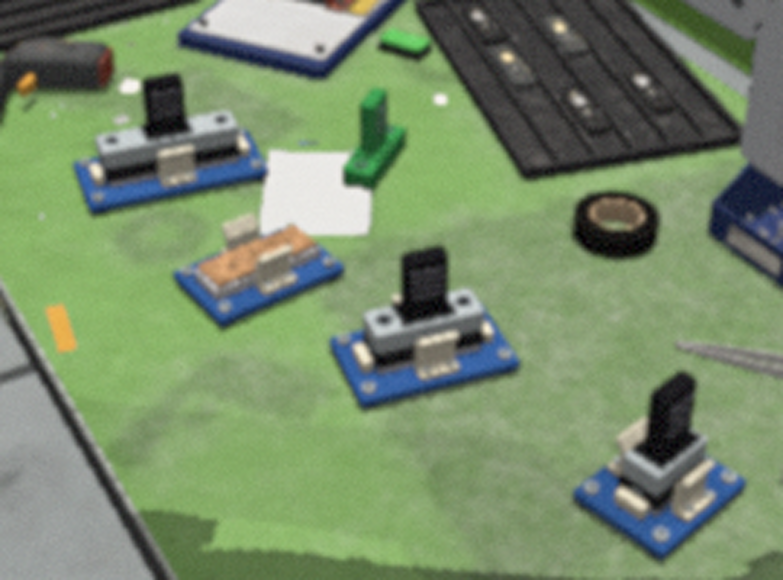

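The C3 wrist view shows the short bar centred on its cover, between the guides. In the side view all three weights stand flat on their own jigs, the rest is empty, and the green look-alike, tape roll and tweezers are unmoved. I'm handing in.

```bash
python3 -c "
from cell import *
print(get_clock(),get_contact_force()); close_job()"
```

```text
66.675 [ 0.28830002 -0.7601149   0.78628661]
the job is handed in; nothing more can be done
```

All three pressing weights now stand on their own jigs, and the job was handed in at 66.7 s of the 125 s allowed. I parked the short weight on the cork rest, moved the medium to the medium jig and the long to the long jig. The short then went from the rest to the short jig.

**Set-down:** the contact force was about 2.5–4 N on the covers and 6.6 N on the rest. No weight touched the bench.

**Last checks, offsets from each jig in the wrist pictures:**

| Weight | Along the cover | Across | Angle |
|---|---|---|---|
| Short | 0.2 mm | 0.1 mm | 0.1° |
| Medium | 0.0 mm | 0.2 mm | within 0.1° |
| Long | 0.1 mm | 0.1 mm | 0.1° |

**Disagreement:** for the medium and long weights, the first check used the bar outlines and gave offsets of 1.5 and 0.7 mm along the cover. Those outlines measured 1.5–3 mm longer than before the move. The pictures put that down to the pale end blocks being picked up in the outline, and the medium's was also cut by the crop. The table uses the screw-hole measurement instead for those two. The camera calibration is itself only good to about 2 mm.

**Standing flat and bystanders:** the side picture shows all three weights flat between their guides and the rest empty. The tape roll, the tweezers and the green look-alike are where they were. The scanner is only partly visible in that last view and looks unmoved. The arm never worked near it.

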